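# Brush the pulled parts off the board, then hold the light shutter half open

### The arm

A 6-joint arm with a two-finger parallel gripper is mounted at the origin on the work surface. World frame = base frame: x ahead of the robot, y to its left, z up, the work surface at z = 0. Lengths are in m, angles in rad, forces in N, time in s.
With the tool pointing down it reaches from about 0.425 to 0.95 m from the base axis. Payload 3.5 kg.
Tool frame: the origin (TCP) lies on the centre line of the jaws, within the pads' length; the fingertips stand 25 mm ahead of it and the grasp point (between the pads) lies 6 mm ahead of it (ctrl.finger_overhang is the distance from the TCP to the fingertips, in m); z points along the fingers, y is the line along which they close (so a half turn about z gives the same grasp; the last joint's range is limited). The gripper opens to 85 mm and grips with 20 to 120 N. Pads are 22 mm wide; open, the fingers measure 114 mm over their backs; the gripper's body (76 mm by 85 mm) begins 54 mm behind the grasp point. The pads swing forward as they close: fully open they stand 13 mm farther back than shut.
Start: joints at [-1.398, 0.286, 1.577, -0, 1.279, -0.15], TCP at [0.214, -0.64, 0.222] pointing down, gripper open.
Joint ranges: [-2.77, 2.77], [-0.9, 2.22], [0.21, 2.48], [-1.53, 4.67], [0.24, 2.81], [-2.84, 2.84]. Speed limits (rad/s): [2.79, 2.79, 3.14, 3.14, 3.14, 3.14].

### API

Orientations are given as a unit quaternion [x, y, z, w].
In Python, from plant import get_state, imaging, job, ctrl gives the robot as it stands.
- The arm moves only by the tool jog_arm, never from a script. Its argument "increments" is a list of rows, each an object of numbers: "dx", "dy", "dz": the shift along the world's x, y, z each as a share of 12 cm, from -1 to 1; "ax", "ay", "az": the turn, a rotation vector about the world's x, y, z each as a share of pi/2 rad, from -1 to 1; "gripper": the gripper command: -1 is shut, 1 is fully open, values between are in proportion. A call has 1 to 10 rows; each row is the pose to reach, as a shift and turn from the pose commanded when the call began; what a row does not reach only later rows make up. A row lasts 1/10 s, in which the tool goes at most 50 mm and 8.59 degrees, less where a joint would pass 70% of its speed; a pose out of reach is approached as far as the arm can. A call with a number of a shift or a turn outside -1 to 1 is refused whole. A call with a gripper value outside its range is refused whole. The fingers move at their own pace and stop on an object; "force" is the grip in N (left out, the last holds). Time passes only in rows, so rows that repeat a pose let the fingers close. It gives the time, the measured TCP pose, the force, the opening and the grip force at its end, in the units of the state.
- get_state(): the state, without advancing time (a new reading comes with each control period).
- imaging.read_camera(name): name is "side" or "top" or "wrist"; returns a dict with "frame" (384x512x3 uint8, blue, green, red), "depth" (384x512 float32, m along the optical axis (not along the pixel's ray), 0 where there is no reading), "camera_matrix" (3x3 intrinsics, pixels), "extrinsics" (4x4, takes a point from camera to world coordinates); the wrist camera has in their place "mount" (4x4, takes a point from camera to tool coordinates, whose origin is the TCP and whose axes are the flange's). Camera axes: x right, y up, looking along -z (the intrinsics and any distortion apply to the point x, -y, -z); pixel columns grow to the right and rows downward; lengths in m; the calibration is good to about 2 mm. A picture is of the moment at which its call begins: read the wrist's pose just before it.
- job.sign_off(): hands the job in; it is judged then, once.
The state is a dict: "time": time; "qpos": joint angles; "dq": joint speeds; "joint_efforts": joint torques, N m; "eef_pos": TCP position; "tcp_rot": TCP orientation; "contact_force": force on the tool from outside, world axes, zero at the start; "wrist_torque": the same for the moment, N m; "opening": opening from 0.0 (shut) to 1.0 (fully open); "finger_force": force on a finger pad.
Only numpy, scipy, OpenCV 4.12 (cv2) and the standard library are available. Lean on these libraries where they do the work, as an engineer would, in place of code of your own. Each camera call takes 0.05 s, during which the arm holds its last target. There are 200 camera calls.

### The job

With the brush, sweep the three unsoldered parts (blue, orange and yellow) off the circuit board on the light base into the black scrap tray beside it, without touching them with the fingers, and stand the brush back on the mat on its bristles. Then slide the base's sprung shutter knob from shut to its half-open mark and keep it there, so that the cleared holes can be checked against half light: finish while still holding it against the spring. Leave everything else where it is.

Things in the scene. Friction and masses are not known exactly. Their poses are not given: they have to be found in the camera images.
- lightbase: fixed cream light base of a microscope, 220 (x) x 280 (y) x 60 mm high; origin: centre of its underside, on the bench mat, z up. Its left face is at y = +140 mm; the scrap tray stands beyond it. A circuit board is clipped on its top face (60 mm up). The shutter knob's slot runs along x at y = -118 mm
- board (a point): middle of the top face of the green board, fixed, 1.6 mm thick, 115 x 115 mm, 61.6 mm above the mat, at x +7.5, y +22.5 mm of the light base. The parts to sweep lie (centres) within x -34 to +19 and y -40 to +39 mm of this point. Soldered parts up to 25 mm high stay along its back edge, beyond x = +41; two clips up to 5 mm high hold its front edge (x below -52)
- tray: fixed black open scrap tray, 160 (x) x 100 (y) x 38 mm high, walls 3 mm, against the left (+y) face of the light base and parallel to it (gap 2 to 5 mm), its rim 22 mm below the base's top; origin: centre of its underside
- relay_center (a point): middle of the blue relay, 19 x 15 x 15 mm (x long, y wide, z high), 11 to 17 g, one of three unsoldered parts lying loose on the circuit board on the light base; the point is half-way up, 7.5 mm above what it stands on
- terminal_center (a point): middle of the orange terminal block, 16 x 12 x 13 mm (x long, y wide, z high), 11 to 17 g, one of three unsoldered parts lying loose on the circuit board on the light base; the point is half-way up, 6.5 mm above what it stands on
- filmcap_center (a point): middle of the yellow film capacitor, 18 x 11 x 14 mm (x long, y wide, z high), 11 to 17 g, one of three unsoldered parts lying loose on the circuit board on the light base; the point is half-way up, 7 mm above what it stands on
- brush_grip (a point): middle of the bench brush's wooden handle, 40 mm above the bristle ends on which it stands, on the mat. x: from handle to head; z up. Handle 20 mm wide (y), 16 mm thick (z), from x -35 to +35 mm; about 80 g, balanced some 52 mm from here towards the head
- brush_head (a point): middle of the underside of the brush's bristles, 72 mm along x and 40 mm below the handle's middle (same axes): stiff bristles 80 mm long (x), 22 mm wide (y), 29 mm high, in a wooden block 84 x 26 mm whose top is 40 mm above the bristle ends
- shutter (a joint): travel of the sprung light shutter in m: 0 shut (it rests there), 0.06 fully open, 0.03 half open (white line on the knob at the orange mark beside the slot). The knob slides along +x of the light base, away from the base's front; the spring pushes it back with 2 N when shut, rising evenly to 11 N fully open (about 6.5 N at half), and shuts it when let go
- shutter_knob (a point): grip point on the black upright shutter knob, a post 18 mm in diameter which stands from 62 to 96 mm above the bench on the light base's top; the point is on its axis, 84 mm above the bench (24 mm above the base's top). At travel 0 it is at x = -30, y = -118 mm of the light base
- tip_tin: bystander: round steel tin of brass wool, 64 mm across, 45 mm high, on the mat beside the brush; origin under its centre
- braid: bystander: flat yellow and copper bobbin, 40 mm across, 10 mm high, on the light base's top near its back right corner; origin under its centre
- flux: bystander: amber bottle with red cap, 34 mm across, 85 mm high, behind the light base; origin under its centre
- spool: bystander: green spool of solder, 54 mm across, 50 mm high, behind right; origin under its centre
- tweezers: bystander: steel tweezers lying flat on the light base's top along its back edge, 118 mm long, 7 mm high; origin under the middle
- pump: bystander: blue desoldering pump lying on the left, 176 mm long, 18 mm high; origin under the middle
- spare_board: bystander: small green circuit board with parts, 80 x 55 x 23 mm, front left; origin under its centre
There are look-alikes about, which are no part of the job. What is shaped like the part that bears brush_grip but green is not meant.

How it is judged:
On the way, in this order (a step that is already met when the one before it is completed fails the run):
1. the brush is taken up in the fingers (contact force between the fingers and brush above 1 N and height (world z) of brush_grip above 0.06 m), for 0.2 s.
2. all three parts lie in the scrap tray, the shutter still shut (x of relay_center in the frame of tray between -0.078 and 0.078 m and y of relay_center in the frame of tray between -0.048 and 0.048 m and z of relay_center in the frame of tray between 0 and 0.034 m and x of terminal_center in the frame of tray between -0.078 and 0.078 m and y of terminal_center in the frame of tray between -0.048 and 0.048 m and z of terminal_center in the frame of tray between 0 and 0.034 m and x of filmcap_center in the frame of tray between -0.078 and 0.078 m and y of filmcap_center in the frame of tray between -0.048 and 0.048 m and z of filmcap_center in the frame of tray between 0 and 0.034 m and value of joint shutter below 0.006 m), for 0.2 s.
At the end, for the whole second after the job is handed in: All three parts rest in the tray; the brush stands on its bristles on the mat (handle middle 34-46 mm up, tilt under 0.15 rad), free of gripper, tray and base; the fingers hold the shutter still at 24 to 36 mm of its 60 mm travel, pressing with over 3 N (x of relay_center in the frame of tray between -0.078 and 0.078 m and y of relay_center in the frame of tray between -0.048 and 0.048 m and z of relay_center in the frame of tray between 0 and 0.034 m and x of terminal_center in the frame of tray between -0.078 and 0.078 m and y of terminal_center in the frame of tray between -0.048 and 0.048 m and z of terminal_center in the frame of tray between 0 and 0.034 m and x of filmcap_center in the frame of tray between -0.078 and 0.078 m and y of filmcap_center in the frame of tray between -0.048 and 0.048 m and z of filmcap_center in the frame of tray between 0 and 0.034 m and linear speed of each of relay, terminal, filmcap, brush below 0.02 m/s and height (world z) of brush_grip between 0.034 and 0.046 m and angle between brush_grip's own z axis and vertical below 0.15 rad and contact force between each of the arm, the fingers and brush below 0.1 N and contact force between brush and tray below 0.1 N and contact force between brush and lightbase below 0.1 N and value of joint shutter between 0.024 and 0.036 m and velocity of joint shutter between -0.01 and 0.01 m/s and contact force between the fingers and shutter above 3 N); the arm keeps its last pose, push and grip.
It fails at once if the fingers or arm touch a part that is to be swept with the brush (contact force between any of the fingers, the arm and relay above 0.5 N or contact force between any of the fingers, the arm and terminal above 0.5 N or contact force between any of the fingers, the arm and filmcap above 0.5 N).
It fails at once if a bystander (tip tin, braid bobbin, flux bottle, spool, tweezers, pump, spare board) is moved more than 20 mm (distance of any of tip_tin, braid, flux, spool, tweezers, pump, spare_board from where it was at the start of the episode above 0.02 m).
It also fails if it takes over 66 s, if anything falls off the work surface, if the arm or the gripper's body presses on something with over 40 N, if the wrist force passes 120 N, or if a joint passes its speed limit or range.

## Working session

There is one attempt and no reset: what is moved stays moved. The work goes in short steps, Python scripts to look and compute and a tool call to move; the robot and the scene stay as the last step left them, time stands still between calls to the robot, and variables do not carry over. Pictures are saved under pics/ and viewed, at most 10 in all, crops included, and the job is handed in when it is done.

Besides the shell and the picture viewer there is one more tool, called after "Request:" as name([rows], argument=value, ...), one row to a line, values as JSON. jog_arm: Moves the arm, as the interface text tells. Shift numbers are shares of 12 cm and turn numbers shares of pi/2 rad, none past 1 either way. Its arguments: {"type":"object","properties":{"increments":{"type":"array"},"force":{"type":"number"}},"required":["increments"]}

```bash
ls; mkdir -p pics; cat > h.py <<'E'
import numpy as np, cv2
from plant import get_state, imaging, job, ctrl
from scipy.spatial.transform import Rotation as R
def shot(n):
    s=get_state(); d=imaging.read_camera(n)
    if 'extrinsics' in d: E=np.array(d['extrinsics'])
    else:
        T=np.eye(4); T[:3,:3]=R.from_quat(s['tcp_rot']).as_matrix(); T[:3,3]=s['eef_pos']
        E=T@np.array(d['mount'])
    return d['frame'],d['depth'],np.array(d['camera_matrix']),E
def cloud(dep,K,E):
    v,u=np.mgrid[:dep.shape[0],:dep.shape[1]]
    P=np.stack([(u-K[0,2])/K[0,0]*dep,-(v-K[1,2])/K[1,1]*dep,-dep],-1)
    return P@E[:3,:3].T+E[:3,3]
def plane(u,v,z,K,E):
    r=E[:3,:3]@np.array([(u-K[0,2])/K[0,0],-(v-K[1,2])/K[1,1],-1]); o=E[:3,3]
    return o+r*(z-o[2])/r[2]
def pix(P,K,E):
    c=E[:3,:3].T@(np.array(P)-E[:3,3]); return K[0,2]+K[0,0]*c[0]/-c[2], K[1,2]+K[1,1]*c[1]/c[2]
E
python3 - <<'E'
from h import *
for n in('top','side'):
    f,d,K,E=shot(n); np.savez(f'{n}.npz',f=f,d=d,K=K,E=E)
    cv2.imwrite(f'pics/{n}0.png',f); print(n,K.round(1).tolist(),E.round(3).tolist())
print(get_state()['tcp_rot'],ctrl.finger_overhang)
E
```

```text
pics
top [[438.6, 0.0, 258.4], [0.0, 438.6, 190.4], [0.0, 0.0, 1.0]] [[0.005, 0.984, -0.178, 0.29], [-1.0, 0.003, -0.011, 0.051], [-0.01, 0.178, 0.984, 1.369], [0.0, 0.0, 0.0, 1.0]]
side [[406.7, 0.0, 254.0], [0.0, 406.7, 198.4], [0.0, 0.0, 1.0]] [[-0.837, 0.39, -0.384, 0.059], [-0.547, -0.575, 0.608, 0.796], [0.016, 0.719, 0.695, 0.95], [0.0, 0.0, 0.0, 1.0]]
[ 9.87005674e-01  1.60681798e-01 -3.07261126e-05 -1.07582194e-03] 0.025
```

View pics/top0.png

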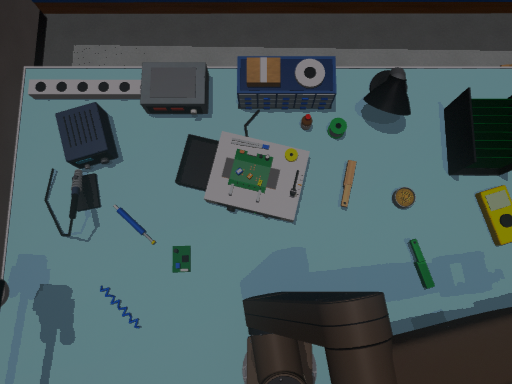

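View pics/side0.png

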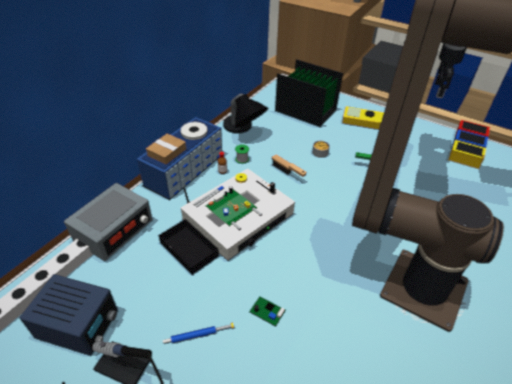

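Top view: the wooden brush is at (348,183) and its green look-alike at (421,263), with the tip tin at (404,198). The light base is at (258,176), the tray at (198,163) and the knob at about (295,180). The choice is the wooden brush at (348,183). I'll check it in a crop and measure.

```bash
python3 - <<'E'
from h import *
z=np.load('top.npz'); f,d,K,E=z['f'],z['d'],z['K'],z['E']
c=f[120:225,170:375]; cv2.imwrite('pics/crop1.png',cv2.resize(c,None,fx=3.9,fy=3.9,interpolation=cv2.INTER_CUBIC))
P=cloud(d,K,E); hsv=cv2.cvtColor(f,cv2.COLOR_BGR2HSV)
def box(m,name):
    q=P[m]; q=q[q[:,2]>-.05]; r=cv2.minAreaRect(q[:,:2].astype(np.float32)*1000); print(name,len(q),np.array(r[0]).round(1),np.array(r[1]).round(1),round(r[2],1),'z',np.percentile(q[:,2],[5,50,95]).round(3)); return q
# light base top
reg=np.zeros(d.shape,bool); reg[125:225,170:315]=1
m=reg&(abs(P[...,2]-.06)<.008)
n,l,s,_=cv2.connectedComponentsWithStats(m.astype(np.uint8)); m=l==(1+s[1:,4].argmax()); box(m,'base')
m=reg&(hsv[...,2]<60)&(P[...,2]<.05); m[:,240:]=0
n,l,s,_=cv2.connectedComponentsWithStats(m.astype(np.uint8)); box(l==(1+s[1:,4].argmax()),'tray')
reg=np.zeros(d.shape,bool); reg[150:215,335:362]=1
m=reg&(P[...,2]>.02); q=box(m,'brush')
# brush profile
mu=q[:,:2].mean(0); w,V=np.linalg.eigh(np.cov((q[:,:2]-mu).T)); a=V[:,1]; a*=np.sign(a[0]); print('axis',a,np.degrees(np.arctan2(a[1],a[0])))
t=(q[:,:2]-mu)@a; s=(q[:,:2]-mu)@[-a[1],a[0]]
for lo in np.arange(-.09,.09,.015):
    k=(t>=lo)&(t<lo+.015)
    if k.sum(): print(lo.round(3),k.sum(),(mu+a*(lo+.0075)).round(3),s[k].min().round(3),s[k].max().round(3),np.median(q[k,2]).round(3))
E
```

```text
base 6129 [576.8  70.6] [280.4 221.8] 76.4 z [0.056 0.06  0.065]
tray 1617 [623.5 259.3] [100.5 161. ] 77.0 z [-0.002  0.004  0.038]
brush 383 [ 437.6 -117. ] [ 82.9 440. ] 52.0 z [0.035 0.042 0.051]
axis [ 0.85397385 -0.52031593] -31.35344597084066
-0.075 16 [ 0.495 -0.17 ] -0.033 -0.016 0.047
-0.06 36 [ 0.507 -0.178] -0.036 -0.011 0.046
-0.045 38 [ 0.52  -0.185] -0.031 -0.006 0.048
-0.03 36 [ 0.533 -0.193] -0.024 -0.0 0.048
-0.015 37 [ 0.546 -0.201] -0.019 0.008 0.046
0.0 42 [ 0.559 -0.209] -0.016 0.013 0.04
0.015 43 [ 0.571 -0.217] -0.011 0.018 0.039
0.03 43 [ 0.584 -0.225] -0.006 0.023 0.039
0.045 43 [ 0.597 -0.232] -0.0 0.029 0.041
0.06 38 [ 0.61 -0.24] 0.005 0.033 0.039
0.075 4 [ 0.623 -0.248] 0.008 0.017 0.036
```

View pics/crop1.png

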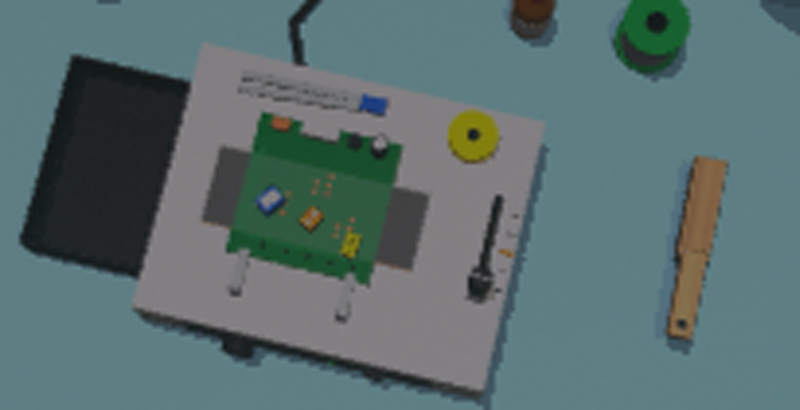

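Crop: wooden brush at (697,245), handle end with its hole near the robot (681,325) and head away. The loose parts are blue (270,200), orange (312,218) and yellow (351,244). The knob is at (480,283).

```bash
python3 - <<'E'
from h import *
z=np.load('top.npz'); f,d,K,E=z['f'],z['d'],z['K'],z['E']
P=cloud(d,K,E); hsv=cv2.cvtColor(f,cv2.COLOR_BGR2HSV)
yaw=np.radians(-13.6);ex=np.array([np.cos(yaw),np.sin(yaw)]);ey=np.array([-ex[1],ex[0]]);b0=np.array([.5768,.0706])
B=lambda p:np.array([(p[:2]-b0)@ex,(p[:2]-b0)@ey])*1000
for n,(cu,cv),lo,hi,zc in(('blue',(270,200),100,130,.0766),('orange',(312,218),5,20,.0746),('yellow',(351,244),22,35,.0756)):
    u,v=170+cu/3.9,120+cv/3.9; m=np.zeros(d.shape,bool); m[int(v)-5:int(v)+7,int(u)-6:int(u)+7]=1
    q=P[m&(P[...,2]>.068)]
    mm=m&(hsv[...,0]>=lo)&(hsv[...,0]<=hi)&(hsv[...,1]>120)&(hsv[...,2]>60); vv,uu=np.nonzero(mm)
    p=plane(uu.mean(),vv.mean(),zc,K,E)
    print(n,'ray',B(p).round(1),len(uu),'pts',len(q),B(q.mean(0)).round(1), 'board fr',(B(p)-[7.5,22.5]).round(1),'range',[ (np.ptp([(x[:2]-b0)@e for x in q])*1000).round(1) for e in(ex,ey)])
u,v=170+479/3.9,120+272/3.9; m=np.zeros(d.shape,bool); m[int(v)-10:int(v)+10,int(u)-10:int(u)+10]=1
q=P[m&(P[...,2]>.08)]; print('knob',B(q.mean(0)),len(q),q[:,2].max())
m=np.zeros(d.shape,bool); m[150:215,335:362]=1
vv,uu=np.nonzero(m&(hsv[...,0]<22)&(hsv[...,1]>90)&(P[...,2]>.028)); q=np.array([P[a,b] for a,b in zip(vv,uu)])
q=q[(q[:,1]<-.1)&(q[:,0]<.75)&(q[:,0]>.4)]
r=cv2.minAreaRect(q[:,:2].astype(np.float32)*1000);print(len(q),r)
mu=q[:,:2].mean(0); w,V=np.linalg.eigh(np.cov((q[:,:2]-mu).T)); a=V[:,1]; a*=np.sign(a[0]); print(np.degrees(np.arctan2(a[1],a[0])))
t=(q[:,:2]-mu)@a; s=(q[:,:2]-mu)@[-a[1],a[0]]; print('ends',mu+a*t.min(),mu+a*t.max(),np.ptp(t))
for lo in np.arange(-.08,.08,.02):
    k=(t>=lo)&(t<lo+.02)
    if k.sum(): print(lo.round(3),(mu+a*(lo+.01)).round(3),s[k].min().round(3),s[k].max().round(3),np.median(q[k,2]).round(3))
E
```

```text
blue ray [-6.  53.6] 14 pts 35 [-14.2  50.3] board fr [-13.5  31.1] range [np.float64(277.4), np.float64(152.0)]
orange ray [-11.9  19.1] 11 pts 23 [-23.9  15.3] board fr [-19.4  -3.4] range [np.float64(271.2), np.float64(113.0)]
yellow ray [-25.7 -14.4] 23 pts 26 [-34.8 -18. ] board fr [-33.2 -36.9] range [np.float64(258.1), np.float64(77.5)]
knob [ -30.82770977 -118.22994565] 35 0.10112839450967082
319 ((554.5032348632812, -207.88136291503906), (24.87102699279785, 147.78231811523438), 75.85686492919922)
-12.518101100246044
ends [ 0.48199415 -0.19273579] [ 0.62631654 -0.22477913] 0.1478368264011239
-0.08 [ 0.491 -0.195] -0.009 0.009 0.047
-0.06 [ 0.511 -0.199] -0.009 0.009 0.048
-0.04 [ 0.53  -0.203] -0.009 0.009 0.048
-0.02 [ 0.55  -0.208] -0.011 0.012 0.043
0.0 [ 0.569 -0.212] -0.012 0.012 0.039
0.02 [ 0.589 -0.216] -0.012 0.012 0.039
0.04 [ 0.608 -0.221] -0.013 0.012 0.039
0.06 [ 0.628 -0.225] -0.011 0.011 0.039
```

Request:
jog_arm([
  {"dx":0.63,"dy":0.916,"dz":0,"az":-0.344,"gripper":1},
  {"dx":0.63,"dy":0.916,"dz":0,"az":-0.344,"gripper":1},
  {"dx":0.63,"dy":0.916,"dz":0,"az":-0.344,"gripper":1},
  {"dx":0.63,"dy":0.916,"dz":0,"az":-0.344,"gripper":1},
])

```text
$.increments[0]: bad value
```

Request:
jog_arm([
  {"dx":0.63,"dy":0.916},
  {"dx":0.63,"dy":0.916},
  {"dx":0.63,"dy":0.916},
])

```text
$.increments[0]: bad value
```

Request:
jog_arm([
  {"dx":0.63,"dy":0.916},
  {"dx":0.63,"dy":0.916},
  {"dx":0.63,"dy":0.916},
])

```text
$.increments[0]: bad value
```

Request:
jog_arm([
  {"dx":0.63,"dy":0.916},
  {"dx":0.63,"dy":0.916},
  {"dx":0.63,"dy":0.916},
  {"dx":0.63,"dy":0.916},
  {"dx":0.63,"dy":0.916},
])

```text
$.increments[0]: bad value
```

```bash
python3 - <<'E'
from h import *
f,d,K,E=shot('wrist'); cv2.imwrite('pics/w1.png',f); s=get_state(); print(s['eef_pos'],R.from_quat(s['tcp_rot']).as_matrix().round(3).tolist(),E.round(3).tolist())
P=cloud(d,K,E);hsv=cv2.cvtColor(f,cv2.COLOR_BGR2HSV)
m=((hsv[...,0]<22)&(hsv[...,1]>90)&(P[...,2]>.028)&(P[...,2]<.06)).astype(np.uint8)
n,l,st,_=cv2.connectedComponentsWithStats(m); q=P[l==1+st[1:,4].argmax()]
r=cv2.minAreaRect(q[:,:2].astype(np.float32)*1000);print(len(q),r)
for x in np.arange(.48,.64,.02):
    k=abs(q[:,0]-x)<.004
    if k.sum(): print(x.round(2),q[k,1].min().round(4),q[k,1].max().round(4),np.median(q[k,2]).round(4))
E
```

```text
[ 0.21405944 -0.6395927   0.22053547] [[0.948, 0.317, -0.0], [0.317, -0.948, 0.002], [0.0, -0.002, -1.0]] [[0.317, 0.909, 0.269, 0.282], [-0.948, 0.305, 0.087, -0.616], [-0.003, -0.283, 0.959, 0.373], [0.0, 0.0, 0.0, 1.0]]
876 ((61.38644790649414, -790.973876953125), (98.93148040771484, 19.783180236816406), 4.411004543304443)
```

View pics/w1.png

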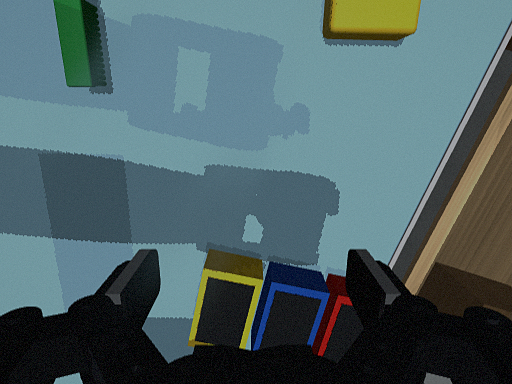

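The moves were refused, so the arm hasn't moved: this wrist view shows only the green look-alike at (78,40) and bins. I'll resend with every key in each row.

Request:
jog_arm([
  {"dx":0.63,"dy":0.916,"dz":0,"ax":0,"ay":0,"az":-0.344,"gripper":1},
  {"dx":0.63,"dy":0.916,"dz":0,"ax":0,"ay":0,"az":-0.344,"gripper":1},
  {"dx":0.63,"dy":0.916,"dz":0,"ax":0,"ay":0,"az":-0.344,"gripper":1},
  {"dx":0.63,"dy":0.916,"dz":0,"ax":0,"ay":0,"az":-0.344,"gripper":1},
])

```text
time: 0.55
eef_pos: [0.2921, -0.5265, 0.2211]
tcp_rot: [0.994, -0.109, 0.0, -0.001]
contact_force: [-0.6, -0.7, 0.7]
opening: 0.999
finger_force: 0.0
```

Request:
jog_arm([
  {"dx":0.63,"dy":0.916,"dz":0,"ax":0,"ay":0,"az":0,"gripper":1},
  {"dx":0.63,"dy":0.916,"dz":0,"ax":0,"ay":0,"az":0,"gripper":1},
  {"dx":0.63,"dy":0.916,"dz":0,"ax":0,"ay":0,"az":0,"gripper":1},
])

```text
time: 0.85
eef_pos: [0.3663, -0.4177, 0.2211]
tcp_rot: [0.994, -0.108, -0.0, -0.001]
contact_force: [1.2, -1.0, 0.7]
opening: 1.0
finger_force: 0.0
```

Request:
jog_arm([
  {"dx":0.63,"dy":0.916,"dz":0,"ax":0,"ay":0,"az":0,"gripper":1},
  {"dx":0.63,"dy":0.916,"dz":0,"ax":0,"ay":0,"az":0,"gripper":1},
  {"dx":0.63,"dy":0.916,"dz":0,"ax":0,"ay":0,"az":0,"gripper":1},
])

```text
time: 1.15
eef_pos: [0.442, -0.3076, 0.2214]
tcp_rot: [0.994, -0.108, -0.0, -0.0]
contact_force: [0.5, 0.8, 0.7]
opening: 0.999
finger_force: 0.0
```

Request:
jog_arm([
  {"dx":0.63,"dy":0.916,"dz":0,"ax":0,"ay":0,"az":0,"gripper":1},
  {"dx":0.63,"dy":0.916,"dz":0,"ax":0,"ay":0,"az":0,"gripper":1},
  {"dx":0.63,"dy":0.916,"dz":0,"ax":0,"ay":0,"az":0,"gripper":1},
  {"dx":0.63,"dy":0.916,"dz":0,"ax":0,"ay":0,"az":0,"gripper":1},
  {"dx":0.63,"dy":0.916,"dz":0,"ax":0,"ay":0,"az":0,"gripper":1},
])

```text
time: 1.65
eef_pos: [0.5165, -0.1999, 0.2213]
tcp_rot: [0.994, -0.108, -0.0, 0.0]
contact_force: [-1.0, 0.1, 1.0]
opening: 1.0
finger_force: 0.0
```

```bash
cat > br.py <<'E'
from h import *
def brush(tag,zlo=.028,zhi=.06):
    f,d,K,E=shot('wrist'); cv2.imwrite(f'pics/{tag}.png',f); s=get_state(); print(s['eef_pos'],R.from_quat(s['tcp_rot']).as_matrix().round(3).tolist())
    P=cloud(d,K,E);hsv=cv2.cvtColor(f,cv2.COLOR_BGR2HSV)
    m=((hsv[...,0]<22)&(hsv[...,1]>70)&(P[...,2]>zlo)&(P[...,2]<zhi)).astype(np.uint8)
    n,l,st,_=cv2.connectedComponentsWithStats(m); q=P[l==1+st[1:,4].argmax()]
    r=cv2.minAreaRect(q[:,:2].astype(np.float32)*1000);print(len(q),r)
    h=q[q[:,2]>.0445]; print('handle',cv2.minAreaRect(h[:,:2].astype(np.float32)*1000),np.median(h[:,2]))
    return q
E
python3 -c "from br import *; brush('w2')"
```

```text
[ 0.51618262 -0.20065884  0.2212683 ] [[0.976, -0.216, -0.001], [-0.216, -0.976, -0.0], [-0.001, 0.0, -1.0]]
2020 ((513.2133178710938, -386.0526428222656), (54.80397415161133, 55.18076705932617), 78.48265838623047)
handle ((513.2824096679688, -385.5622253417969), (25.523221969604492, 26.42548942565918), 77.47303771972656) 0.045486147641748714
```

View pics/w2.png

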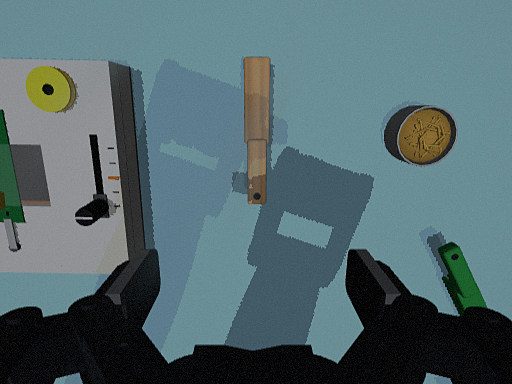

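Wrist view: the wooden brush runs from (258,57) to (257,203), centred between the fingers and aligned. The tin is at (420,133). The script picked the tin, so I'll restrict the region.

```bash
python3 - <<'E'
from h import *
f,d,K,E=shot('wrist');P=cloud(d,K,E);hsv=cv2.cvtColor(f,cv2.COLOR_BGR2HSV)
m=(hsv[...,0]<22)&(hsv[...,1]>70)&(P[...,2]>.028)&(P[...,2]<.06); m[:,:235]=0;m[:,285:]=0
q=P[m];print(len(q),cv2.minAreaRect(q[:,:2].astype(np.float32)*1000))
a=np.array([.976,-.217]); s=q[:,:2]@[.217,.976]; t=q[:,:2]@a
for lo in np.arange(t.min(),t.max(),.02):
    k=(t>=lo)&(t<lo+.02); print((lo-t.min()).round(3),s[k].min().round(4),s[k].max().round(4),np.median(q[k,2]).round(4))
h=np.array([t.min()+.035, np.median(s[t<t.min()+.06])]); print('grip xy',a*h[0]+np.array([.217,.976])*h[1])
E
```

```text
2797 ((554.45751953125, -211.6262969970703), (25.165151596069336, 147.209228515625), 78.32460021972656)
0.0 -0.0952 -0.0768 0.0484
0.02 -0.095 -0.0769 0.0484
0.04 -0.0947 -0.077 0.0485
0.06 -0.0979 -0.0738 0.0413
0.08 -0.0976 -0.0739 0.0406
0.1 -0.0983 -0.073 0.0406
0.12 -0.0981 -0.0731 0.0406
0.14 -0.0978 -0.0732 0.0404
grip xy [ 0.51630155 -0.20438451]
```

Request:
jog_arm([
  {"dx":0,"dy":-0.025,"dz":-1,"ax":0,"ay":0,"az":0.008,"gripper":1},
  {"dx":0,"dy":-0.025,"dz":-1,"ax":0,"ay":0,"az":0.008,"gripper":1},
  {"dx":0,"dy":-0.025,"dz":-1,"ax":0,"ay":0,"az":0.008,"gripper":1},
  {"dx":0,"dy":-0.025,"dz":-1,"ax":0,"ay":0,"az":0.008,"gripper":1},
], force=60)

```text
time: 2.15
eef_pos: [0.5129, -0.2032, 0.0971]
tcp_rot: [0.995, -0.104, -0.004, -0.002]
contact_force: [0.4, -0.6, 0.4]
opening: 0.999
finger_force: 0.0
```

Request:
jog_arm([
  {"dx":0,"dy":0,"dz":-0.25,"ax":0,"ay":0,"az":0,"gripper":1},
  {"dx":0,"dy":0,"dz":-0.45,"ax":0,"ay":0,"az":0,"gripper":1},
  {"dx":0,"dy":0,"dz":-0.45,"ax":0,"ay":0,"az":0,"gripper":1},
  {"dx":0,"dy":0,"dz":-0.45,"ax":0,"ay":0,"az":0,"gripper":1},
  {"dx":0,"dy":0,"dz":-0.45,"ax":0,"ay":0,"az":0,"gripper":0},
  {"dx":0,"dy":0,"dz":-0.45,"ax":0,"ay":0,"az":0,"gripper":-1},
  {"dx":0,"dy":0,"dz":-0.45,"ax":0,"ay":0,"az":0,"gripper":-1},
  {"dx":0,"dy":0,"dz":-0.45,"ax":0,"ay":0,"az":0,"gripper":-1},
  {"dx":0,"dy":0,"dz":-0.45,"ax":0,"ay":0,"az":0,"gripper":-1},
  {"dx":0,"dy":0,"dz":-0.45,"ax":0,"ay":0,"az":0,"gripper":-1},
], force=60)

```text
time: 3.15
eef_pos: [0.5166, -0.2034, 0.0477]
tcp_rot: [0.995, -0.102, 0.0, 0.0]
contact_force: [-0.1, -0.1, -1.3]
opening: -0.001
finger_force: 0.0
```

```bash
python3 - <<'E'
from h import *
f,d,K,E=shot('wrist'); g,d2,K2,E2=shot('top'); s=shot('side')[0]
c=cv2.resize(g[120:225,280:420],(533,400)); cv2.imwrite('pics/m1.png',np.hstack([cv2.resize(f,(400,300)),cv2.resize(s[120:210,235:355],(400,300))]))
print(get_state())
E
```

```text
{'time': 3.3, 'qpos': array([-5.57903469e-01,  2.36693588e-01,  1.98761019e+00,  2.35416857e-05,
        9.17494112e-01,  1.21784062e+00]), 'dq': array([ 0.00054387, -0.00073797,  0.0013396 , -0.00071943, -0.00122925,
       -0.00041691]), 'joint_efforts': array([ 4.03877551e-03, -3.32957804e+01, -2.38910598e+01,  1.51080476e-04,
        7.11993780e-04, -1.19401005e-05]), 'eef_pos': array([ 0.51649372, -0.2033689 ,  0.04752742]), 'tcp_rot': array([ 9.94753408e-01, -1.02301746e-01, -8.80476788e-05, -5.35300838e-05]), 'contact_force': array([0.1985    , 0.07814752, 0.45212429]), 'wrist_torque': array([-0.01531328,  0.02393545, -0.00693644]), 'finger_force': 0.0, 'opening': -0.004066268343967616}
```

View pics/m1.png

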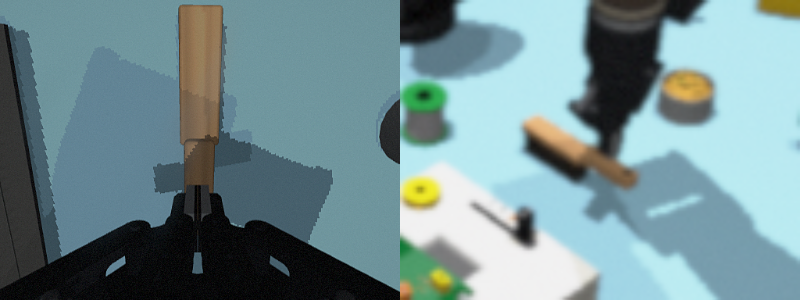

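The wrist view shows the shut fingers over the handle at (198,190), and the side view shows the tips at the handle (607,150). The grasp missed. I'll measure where the tips and brush really are.

```bash
python3 - <<'E'
from h import *
f,d,K,E=shot('wrist');P=cloud(d,K,E)
print('tips px', [ (v,P[v,254].round(3).tolist(),f[v,254].tolist()) for v in range(190,300,10)])
hsv=cv2.cvtColor(f,cv2.COLOR_BGR2HSV); m=(hsv[...,0]<22)&(hsv[...,1]>70)&(P[...,2]>.01)&(P[...,2]<.09); m[:,:215]=0;m[:,300:]=0
q=P[m];print('w',cv2.minAreaRect(q[:,:2].astype(np.float32)*1000),[(v,P[v,254,2].round(4)) for v in (20,80,150,200,230)])
for n in('side','top'):
    f,d,K,E=shot(n);P=cloud(d,K,E);print(n,'tcp px',pix([.5165,-.2034,.0475],K,E),'tip px',pix([.5165,-.2034,.0225],K,E),'top px',pix([.5165,-.2034,.048],K,E))
    hsv=cv2.cvtColor(f,cv2.COLOR_BGR2HSV); m=(hsv[...,0]<22)&(hsv[...,1]>90)&(P[...,2]>.028)&(P[...,2]<.06)&(P[...,0]>.45)&(P[...,0]<.66)&(P[...,1]<-.15)&(P[...,1]>-.27); q=P[m]; print(cv2.minAreaRect(q[:,:2].astype(np.float32)*1000),len(q))
    if n=='side':
        k=(abs(P[...,0]-.5165)<.04)&(abs(P[...,1]+.2034)<.05)&(f.max(-1)<70)&(P[...,2]>.005); r=P[k]; o=r[:,2].argsort()[:12]; print(r[o].round(3).tolist())
        cv2.imwrite('pics/m2.png',cv2.resize(f[130:200,270:350],(800,600),interpolation=cv2.INTER_NEAREST)[:,:640])
E
```

```text
tips px [(190, [0.545, -0.209, 0.048], [55, 74, 87]), (200, [0.54, -0.208, 0.049], [49, 63, 85]), (210, [0.535, -0.207, 0.048], [53, 70, 88]), (220, [0.53, -0.206, 0.049], [48, 68, 89]), (230, [0.525, -0.205, 0.049], [48, 68, 89]), (240, [0.527, -0.205, 0.067], [4, 0, 0]), (250, [0.527, -0.205, 0.077], [7, 0, 0]), (260, [0.526, -0.205, 0.084], [0, 0, 0]), (270, [0.526, -0.205, 0.093], [12, 15, 14]), (280, [0.524, -0.204, 0.095], [17, 13, 14]), (290, [0.519, -0.204, 0.095], [0, 0, 0])]
w ((570.4444580078125, -214.87042236328125), (25.686965942382812, 114.9511947631836), 77.80531311035156) [(20, np.float64(0.0409)), (80, np.float64(0.0413)), (150, np.float64(0.0407)), (200, np.float64(0.0488)), (230, np.float64(0.0492))]
side tcp px (np.float64(297.1532453151391), np.float64(168.2400431115178)) tip px (np.float64(296.511057265188), np.float64(173.7249766544184)) top px (np.float64(297.16625048070864), np.float64(168.12896588286353))
((553.2691040039062, -207.5972442626953), (22.572267532348633, 143.9163818359375), 75.37191772460938) 174
[[0.551, -0.214, 0.007], [0.551, -0.207, 0.007], [0.554, -0.204, 0.007], [0.556, -0.207, 0.009], [0.549, -0.217, 0.01], [0.552, -0.206, 0.012], [0.549, -0.209, 0.015], [0.547, -0.212, 0.019], [0.55, -0.203, 0.019], [0.556, -0.206, 0.019], [0.549, -0.208, 0.021], [0.552, -0.206, 0.021]]
top tcp px (np.float64(346.55791082357973), np.float64(194.68285323070577)) tip px (np.float64(345.0468353539285), np.float64(196.03906026172245)) top px (np.float64(346.5886994073978), np.float64(194.65522013448543))
((0.0, 0.0), (0.0, 0.0), 0.0) 0
```

View pics/m2.png

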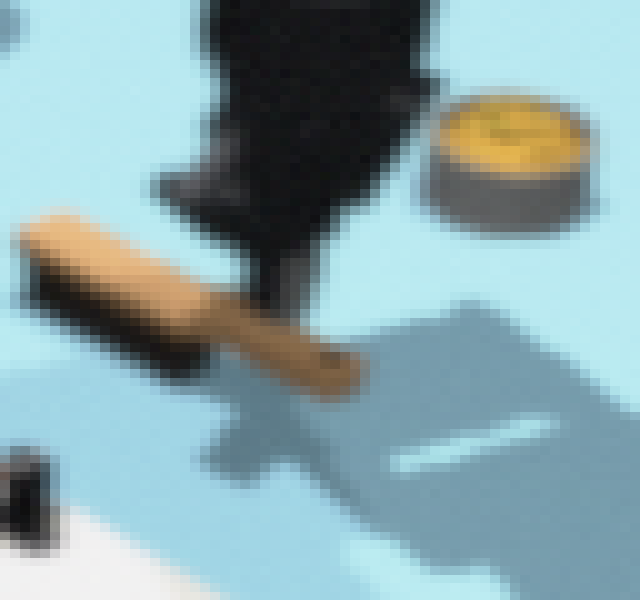

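Request:
jog_arm([
  {"dx":0,"dy":0,"dz":0.5,"ax":0,"ay":0,"az":0,"gripper":-1},
  {"dx":0,"dy":0,"dz":0.5,"ax":0,"ay":0,"az":0,"gripper":-1},
  {"dx":0,"dy":0,"dz":0.5,"ax":0,"ay":0,"az":0,"gripper":-1},
  {"dx":0,"dy":0,"dz":0.5,"ax":0,"ay":0,"az":0,"gripper":-1},
])

```text
time: 3.85
eef_pos: [0.5162, -0.2032, 0.1071]
tcp_rot: [0.995, -0.102, -0.0, -0.0]
contact_force: [-0.4, 0.7, 0.0]
opening: 0.001
finger_force: 0.0
```

```bash
python3 - <<'E'
from h import *
s=get_state();t=s['eef_pos'];print(t)
f,d,K,E=shot('wrist');P=cloud(d,K,E);P=P-t
print([(v,P[v,254].round(3).tolist()) for v in range(180,300,8)],K.tolist(),E.round(3).tolist())
f,d,K,E=shot('side');P=cloud(d,K,E)-t
k=(abs(P[...,0])<.05)&(abs(P[...,1])<.03)&(f.max(-1)<80)&(P[...,2]>-.06)
r=P[k]; o=r[:,2].argsort()[:15]; print(r[o].round(3).tolist())
u,v=pix(t,K,E);print(u,v,pix(t-[0,0,.025],K,E))
for vv in range(int(v)-6,int(v)+14): print(vv,[(int(f[vv,uu].max()),round(float(P[vv,uu,2]),3)) for uu in range(int(u)-2,int(u)+6,2)])
E
```

```text
[ 0.51618724 -0.20318695  0.10708148]
[(180, [0.02, -0.004, -0.058]), (188, [0.014, -0.003, -0.059]), (196, [0.008, -0.002, -0.058]), (204, [0.003, -0.0, -0.059]), (212, [-0.003, 0.001, -0.059]), (220, [-0.009, 0.002, -0.058]), (228, [-0.015, 0.003, -0.058]), (236, [-0.021, 0.004, -0.059]), (244, [0.07, -0.014, 0.153]), (252, [0.01, -0.002, 0.031]), (260, [0.01, -0.002, 0.038]), (268, [0.01, -0.002, 0.044]), (276, [0.009, -0.001, 0.048]), (284, [0.006, -0.001, 0.048]), (292, [0.002, 0.0, 0.048])] [[316.9864259333156, 0.0, 252.4928529276291], [0.0, 316.9864259333156, 195.82557172589742], [0.0, 0.0, 1.0]] [[-0.203, 0.939, 0.278, 0.586], [-0.979, -0.195, -0.059, -0.217], [-0.001, -0.284, 0.959, 0.26], [0.0, 0.0, 0.0, 1.0]]
[[-0.0, 0.01, 0.018], [-0.004, 0.01, 0.02], [-0.008, 0.01, 0.021], [-0.005, 0.005, 0.021], [0.002, 0.013, 0.023], [-0.009, 0.006, 0.023], [-0.001, 0.013, 0.024], [0.004, 0.01, 0.024], [-0.005, 0.012, 0.025], [-0.005, 0.006, 0.025], [-0.009, 0.006, 0.027], [0.004, 0.011, 0.029], [-0.005, 0.006, 0.03], [-0.002, 0.015, 0.03], [-0.008, 0.005, 0.03]]
298.80070482504675 154
[... 636 characters left out ...]
-0.109), (239, -0.112), (239, -0.106), (239, -0.11)]
158 [(239, -0.108), (239, -0.105), (239, -0.108), (239, -0.109)]
159 [(239, -0.108), (239, -0.109), (239, -0.108), (239, -0.11)]
160 [(239, -0.112), (239, -0.107), (239, -0.108), (239, -0.111)]
161 [(239, -0.109), (239, -0.111), (239, -0.109), (239, -0.107)]
162 [(238, -0.103), (239, -0.109), (239, -0.109), (239, -0.106)]
163 [(238, -0.109), (239, -0.107), (239, -0.107), (239, -0.104)]
164 [(231, -0.107), (239, -0.106), (238, -0.108), (239, -0.106)]
165 [(197, -0.061), (233, -0.104), (239, -0.108), (238, -0.11)]
166 [(147, -0.059), (207, -0.109), (234, -0.101), (239, -0.108)]
167 [(146, -0.057), (145, -0.058), (211, -0.109), (237, -0.111)]
```

The depth from both the wrist and side cameras puts the shut fingertips about 15 mm *above* the reported TCP, not 25 mm below it as stated. The real tool is therefore about 40 mm shorter along z, while sideways it agrees. I'll apply that correction (tip = TCP + 15 mm), so the grasp needs TCP z ≈ 0.008.

Request:
jog_arm([
  {"dx":0,"dy":0,"dz":0,"ax":0,"ay":0,"az":0,"gripper":0.4},
  {"dx":0,"dy":0,"dz":0,"ax":0,"ay":0,"az":0,"gripper":0.4},
  {"dx":0,"dy":0,"dz":0,"ax":0,"ay":0,"az":0,"gripper":0.4},
  {"dx":0,"dy":0,"dz":0,"ax":0,"ay":0,"az":0,"gripper":0.4},
  {"dx":0,"dy":0,"dz":0,"ax":0,"ay":0,"az":0,"gripper":0.4},
  {"dx":0,"dy":0,"dz":-0.25,"ax":0,"ay":0,"az":0,"gripper":0.4},
  {"dx":0,"dy":0,"dz":-0.5,"ax":0,"ay":0,"az":0,"gripper":0.4},
  {"dx":0,"dy":0,"dz":-0.65,"ax":0,"ay":0,"az":0,"gripper":0.4},
  {"dx":0,"dy":0,"dz":-0.65,"ax":0,"ay":0,"az":0,"gripper":0.4},
])

```text
time: 4.85
eef_pos: [0.5142, -0.2021, 0.0265]
tcp_rot: [0.995, -0.102, -0.003, -0.001]
contact_force: [-0.3, 0.7, -0.1]
opening: 0.702
finger_force: 0.0
```

Request:
jog_arm([
  {"dx":0,"dy":0,"dz":-0.08,"ax":0,"ay":0,"az":0,"gripper":0.4},
  {"dx":0,"dy":0,"dz":-0.175,"ax":0,"ay":0,"az":0,"gripper":0.4},
  {"dx":0,"dy":0,"dz":-0.175,"ax":0,"ay":0,"az":0,"gripper":0.4},
  {"dx":0,"dy":0,"dz":-0.175,"ax":0,"ay":0,"az":0,"gripper":-1},
  {"dx":0,"dy":0,"dz":-0.175,"ax":0,"ay":0,"az":0,"gripper":-1},
  {"dx":0,"dy":0,"dz":-0.175,"ax":0,"ay":0,"az":0,"gripper":-1},
  {"dx":0,"dy":0,"dz":-0.175,"ax":0,"ay":0,"az":0,"gripper":-1},
  {"dx":0,"dy":0,"dz":-0.175,"ax":0,"ay":0,"az":0,"gripper":-1},
  {"dx":0,"dy":0,"dz":-0.175,"ax":0,"ay":0,"az":0,"gripper":-1},
], force=70)

```text
time: 5.75
eef_pos: [0.517, -0.2037, 0.0093]
tcp_rot: [0.995, -0.102, 0.001, 0.0]
contact_force: [-1.0, 1.6, 3.5]
opening: 0.223
finger_force: 69.3
```

Request:
jog_arm([
  {"dx":0,"dy":0,"dz":0.2,"ax":0,"ay":0,"az":0,"gripper":-1},
  {"dx":0,"dy":0,"dz":0.5,"ax":0,"ay":0,"az":0,"gripper":-1},
  {"dx":0,"dy":0,"dz":1,"ax":0,"ay":0,"az":0,"gripper":-1},
  {"dx":0,"dy":0,"dz":1,"ax":0,"ay":0,"az":0,"gripper":-1},
  {"dx":0,"dy":0,"dz":1,"ax":0,"ay":0,"az":0,"gripper":-1},
  {"dx":0,"dy":0,"dz":1,"ax":0,"ay":0,"az":0,"gripper":-1},
  {"dx":0,"dy":0,"dz":1,"ax":0,"ay":0,"az":0,"gripper":-1},
])

```text
time: 6.45
eef_pos: [0.5149, -0.2025, 0.1257]
tcp_rot: [0.995, -0.102, -0.002, -0.001]
contact_force: [-0.1, -0.1, -0.8]
opening: 0.224
finger_force: 68.7
```

```bash
cat > held.py <<'E'
from h import *
s=get_state(); t=s['eef_pos']; Rm=R.from_quat(s['tcp_rot']).as_matrix(); print(t,s['opening'],s['finger_force'],np.degrees(np.arctan2(Rm[1,0],Rm[0,0])))
for n in ('wrist','top','side'):
    f,d,K,E=shot(n);P=cloud(d,K,E);hsv=cv2.cvtColor(f,cv2.COLOR_BGR2HSV)
    L=(P-t)@Rm; m=(hsv[...,0]<22)&(hsv[...,1]>80)&(abs(L[...,1])<.04)&(L[...,0]>.03)&(L[...,0]<.13)&(L[...,2]>-.06)&(L[...,2]<.04); q=L[m]
    if len(q)<20: print(n,len(q)); continue
    # block top: fit z vs x ; lateral centre vs x
    print(n,len(q),'xmax',np.percentile(q[:,0],99).round(4))
    for a in np.arange(.035,.115,.02):
        k=(q[:,0]>a)&(q[:,0]<a+.02)
        if k.sum(): print(a.round(3),'z(tool)',np.median(q[k,2]).round(4),'y',q[k,1].min().round(4),q[k,1].max().round(4))
E
python3 held.py
```

```text
[ 0.51487912 -0.20246721  0.12573792] 0.22420776430407574 68.73909115791321 -11.748999492793459
wrist 14101 xmax 0.104
0.035 z(tool) -0.031 y -0.0134 0.0123
0.055 z(tool) -0.031 y -0.0133 0.0124
0.075 z(tool) -0.031 y -0.0132 0.0126
0.095 z(tool) -0.0309 y -0.013 0.0127
top 0
side 126 xmax 0.1086
0.035 z(tool) -0.0272 y -0.0131 0.0015
0.055 z(tool) -0.028 y -0.013 0.0113
0.075 z(tool) -0.0287 y -0.0139 0.0096
0.095 z(tool) -0.0289 y -0.0118 0.0098
```

Request:
jog_arm([
  {"dx":-0.033,"dy":0.34,"dz":0.05,"ax":0,"ay":0,"az":-0.021,"gripper":-1},
  {"dx":-0.067,"dy":0.67,"dz":0.05,"ax":0,"ay":0,"az":-0.021,"gripper":-1},
  {"dx":-0.1,"dy":1,"dz":0.05,"ax":0,"ay":0,"az":-0.021,"gripper":-1},
  {"dx":-0.1,"dy":1,"dz":0.05,"ax":0,"ay":0,"az":-0.021,"gripper":-1},
])

```text
time: 7.0
eef_pos: [0.503, -0.0795, 0.1332]
tcp_rot: [0.993, -0.117, -0.002, -0.001]
contact_force: [-0.7, -0.4, -1.2]
opening: 0.222
finger_force: 68.9
```

Request:
jog_arm([
  {"dx":-0.033,"dy":0.34,"dz":0,"ax":0,"ay":0,"az":0,"gripper":-1},
  {"dx":-0.067,"dy":0.67,"dz":0,"ax":0,"ay":0,"az":0,"gripper":-1},
  {"dx":-0.1,"dy":1,"dz":0,"ax":0,"ay":0,"az":0,"gripper":-1},
  {"dx":-0.1,"dy":1,"dz":0,"ax":0,"ay":0,"az":0,"gripper":-1},
  {"dx":-0.1,"dy":1,"dz":0,"ax":0,"ay":0,"az":0,"gripper":-1},
  {"dx":-0.1,"dy":1,"dz":0,"ax":0,"ay":0,"az":0,"gripper":-1},
])

```text
time: 7.6
eef_pos: [0.4928, 0.0355, 0.1344]
tcp_rot: [0.993, -0.119, -0.0, 0.0]
contact_force: [0.1, -0.7, -1.1]
opening: 0.221
finger_force: 69.0
```

```bash
cat > look.py <<'E'
import sys
from h import *
f,d,K,E=shot('wrist'); g,_,K2,E2=shot('side'); cv2.imwrite(f'pics/{sys.argv[1]}.png',np.hstack([cv2.resize(f,(400,300)),cv2.resize(g[160:280,150:310],(400,300))]))
s=get_state();print(s['eef_pos'],s['opening'],s['finger_force'])
yaw=np.radians(-13.6);ex=np.array([np.cos(yaw),np.sin(yaw)]);ey=np.array([-ex[1],ex[0]]);b0=np.array([.5768,.0706])
Rm=R.from_quat(s['tcp_rot']).as_matrix();hd=s['eef_pos']+Rm@[.072,0,.0093]; w=hd[:2]-b0
print('head base frame',(w@ex).round(4),(w@ey).round(4),'z',hd[2].round(4),'yaw',np.degrees(np.arctan2(Rm[1,0],Rm[0,0])))
P=cloud(d,K,E);hsv=cv2.cvtColor(f,cv2.COLOR_BGR2HSV);B=np.stack([(P[...,:2]-b0)@ex,(P[...,:2]-b0)@ey,P[...,2]],-1)
reg=(abs(B[...,0]+.015)<.045)&(B[...,1]<.16)&(B[...,1]>-.05)&(B[...,2]>.055)&(B[...,2]<.085)
for n,lo,hi in(('blue',100,130),('orange',5,20),('yellow',24,35)):
    m=(reg&(hsv[...,0]>=lo)&(hsv[...,0]<=hi)&(hsv[...,1]>110)&(hsv[...,2]>50)).astype(np.uint8)
    k,l,st,_=cv2.connectedComponentsWithStats(m)
    if k>1:
        q=B[l==1+st[1:,4].argmax()]; print(n,len(q),q.min(0).round(3),q.max(0).round(3))
E
python3 look.py s1
```

```text
[0.49285881 0.03527577 0.13451557] 0.22411732478042085 68.98538947105408
head base frame -0.0013 -0.0543 z 0.1252 yaw -13.74285769890868
blue 411 [-0.018  0.042  0.062] [0.006 0.072 0.079]
orange 428 [-0.022  0.01   0.062] [-0.003  0.031  0.077]
yellow 428 [-0.036 -0.022  0.061] [-0.016 -0.008  0.078]
```

View pics/s1.png

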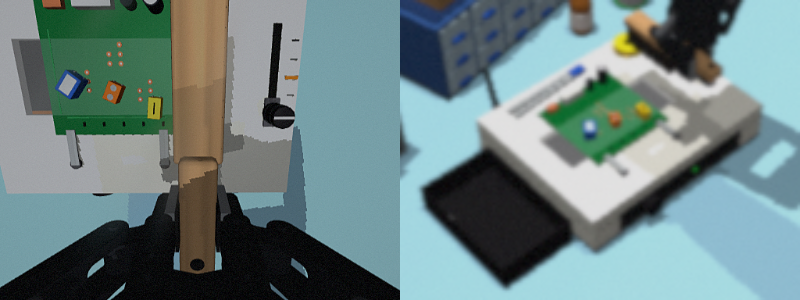

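Wrist view: the brush is aligned and to the right of all the parts – blue (70,85), orange (115,93), yellow (154,107) – with the clips at (75,150) and (165,148). Now I'll lower it and sweep.

Request:
jog_arm([
  {"dx":0,"dy":0,"dz":-0.25,"ax":0,"ay":0,"az":0,"gripper":-1},
  {"dx":0,"dy":0,"dz":-0.45,"ax":0,"ay":0,"az":0,"gripper":-1},
  {"dx":0,"dy":0,"dz":-0.514,"ax":0,"ay":0,"az":0,"gripper":-1},
  {"dx":0,"dy":0,"dz":-0.514,"ax":0,"ay":0,"az":0,"gripper":-1},
  {"dx":0,"dy":0,"dz":-0.514,"ax":0,"ay":0,"az":0,"gripper":-1},
])

```text
time: 8.2
eef_pos: [0.4935, 0.036, 0.0739]
tcp_rot: [0.993, -0.119, 0.001, 0.0]
contact_force: [0.5, -0.3, -0.2]
opening: 0.219
finger_force: 69.1
```

Request:
jog_arm([
  {"dx":0.012,"dy":0.05,"dz":0,"ax":0,"ay":0,"az":0,"gripper":-1},
  {"dx":0.037,"dy":0.15,"dz":0,"ax":0,"ay":0,"az":0,"gripper":-1},
  {"dx":0.061,"dy":0.25,"dz":0,"ax":0,"ay":0,"az":0,"gripper":-1},
  {"dx":0.086,"dy":0.35,"dz":0,"ax":0,"ay":0,"az":0,"gripper":-1},
  {"dx":0.11,"dy":0.45,"dz":0,"ax":0,"ay":0,"az":0,"gripper":-1},
  {"dx":0.135,"dy":0.55,"dz":0,"ax":0,"ay":0,"az":0,"gripper":-1},
  {"dx":0.16,"dy":0.65,"dz":0,"ax":0,"ay":0,"az":0,"gripper":-1},
  {"dx":0.184,"dy":0.75,"dz":0,"ax":0,"ay":0,"az":0,"gripper":-1},
  {"dx":0.184,"dy":0.75,"dz":0,"ax":0,"ay":0,"az":0,"gripper":-1},
])

```text
time: 9.1
eef_pos: [0.515, 0.1281, 0.073]
tcp_rot: [0.993, -0.118, 0.0, -0.0]
contact_force: [-0.9, -0.5, 0.4]
opening: 0.223
finger_force: 69.1
```

```bash
python3 look.py s2
```

```text
[0.5145408  0.12686758 0.07278607] 0.21874925241497067 69.06971096992493
head base frame -0.0017 0.0401 z 0.0635 yaw -13.587525615968131
blue 843 [-0.017  0.071  0.06 ] [0.003 0.092 0.08 ]
orange 556 [-0.014  0.058  0.06 ] [-0.001  0.071  0.077]
yellow 596 [-0.038  0.058  0.061] [-0.017  0.068  0.078]
```

Request:
jog_arm([
  {"dx":0.022,"dy":0.09,"dz":0,"ax":0,"ay":0,"az":0,"gripper":-1},
  {"dx":0.049,"dy":0.2,"dz":0,"ax":0,"ay":0,"az":0,"gripper":-1},
  {"dx":0.073,"dy":0.3,"dz":0,"ax":0,"ay":0,"az":0,"gripper":-1},
  {"dx":0.098,"dy":0.4,"dz":0,"ax":0,"ay":0,"az":0,"gripper":-1},
  {"dx":0.122,"dy":0.5,"dz":0,"ax":0,"ay":0,"az":0,"gripper":-1},
  {"dx":0.147,"dy":0.6,"dz":0,"ax":0,"ay":0,"az":0,"gripper":-1},
  {"dx":0.171,"dy":0.7,"dz":0,"ax":0,"ay":0,"az":0,"gripper":-1},
  {"dx":0.196,"dy":0.8,"dz":0,"ax":0,"ay":0,"az":0,"gripper":-1},
  {"dx":0.22,"dy":0.9,"dz":0,"ax":0,"ay":0,"az":0,"gripper":-1},
  {"dx":0.22,"dy":0.9,"dz":0,"ax":0,"ay":0,"az":0,"gripper":-1},
])

```text
time: 10.2
eef_pos: [0.5414, 0.2361, 0.0731]
tcp_rot: [0.993, -0.118, 0.0, -0.0]
contact_force: [0.6, -0.2, -0.2]
opening: 0.22
finger_force: 69.1
```

Request:
jog_arm([
  {"dx":0,"dy":0,"dz":0,"ax":0,"ay":0,"az":0,"gripper":-1},
  {"dx":0,"dy":0,"dz":0.3,"ax":0,"ay":0,"az":0,"gripper":-1},
  {"dx":0,"dy":0,"dz":0.55,"ax":0,"ay":0,"az":0,"gripper":-1},
  {"dx":-0.05,"dy":-0.2,"dz":0.55,"ax":0,"ay":0,"az":0,"gripper":-1},
  {"dx":-0.122,"dy":-0.5,"dz":0.55,"ax":0,"ay":0,"az":0,"gripper":-1},
  {"dx":-0.183,"dy":-0.75,"dz":0.55,"ax":0,"ay":0,"az":0,"gripper":-1},
  {"dx":-0.244,"dy":-1,"dz":0.55,"ax":0,"ay":0,"az":0,"gripper":-1},
  {"dx":-0.244,"dy":-1,"dz":0.55,"ax":0,"ay":0,"az":0,"gripper":-1},
])

```text
time: 11.0
eef_pos: [0.5107, 0.1115, 0.1387]
tcp_rot: [0.993, -0.121, -0.0, 0.001]
contact_force: [-0.3, 0.2, -1.5]
opening: 0.223
finger_force: 69.1
```

```bash
cat > tray.py <<'E'
from h import *
yaw=np.radians(-13.6);ex=np.array([np.cos(yaw),np.sin(yaw)]);ey=np.array([-ex[1],ex[0]]);b0=np.array([.6235,.2593])
for n in('top','side'):
    f,d,K,E=shot(n);P=cloud(d,K,E);hsv=cv2.cvtColor(f,cv2.COLOR_BGR2HSV);B=np.stack([(P[...,:2]-b0)@ex,(P[...,:2]-b0)@ey,P[...,2]],-1)
    reg=(abs(B[...,0])<.11)&(abs(B[...,1])<.15)&(B[...,2]<.1)&(B[...,2]>-.01)
    for c,lo,hi in(('blue',95,130),('orange',5,20),('yellow',22,35)):
        m=(reg&(hsv[...,0]>=lo)&(hsv[...,0]<=hi)&(hsv[...,1]>110)&(hsv[...,2]>50)).astype(np.uint8)
        k,l,st,_=cv2.connectedComponentsWithStats(m,connectivity=8)
        for i in range(1,k):
            if st[i,4]>=4: q=B[l==i]; print(n,c,len(q),q.mean(0).round(3))
E
python3 tray.py
```

```text
top blue 31 [-0.007 -0.024  0.016]
top orange 14 [ 0.057 -0.133  0.068]
top yellow 25 [-0.026 -0.027  0.016]
side blue 34 [-0.    -0.029  0.013]
side orange 10 [ 0.056 -0.133  0.068]
side orange 38 [ 0.018 -0.043  0.01 ]
side yellow 47 [-0.025 -0.032  0.009]
```

```bash
python3 - <<'E'
from h import *
f,d,K,E=shot('side'); g,_,_,_=shot('top')
cv2.imwrite('pics/t1.png',np.hstack([cv2.resize(f[205:280,150:250],(400,300)),cv2.resize(g[125:200,170:270],(400,300))]))
P=cloud(d,K,E);yaw=np.radians(-13.6);ex=np.array([np.cos(yaw),np.sin(yaw)]);ey=np.array([-ex[1],ex[0]]);b0=np.array([.6235,.2593])
B=np.stack([(P[...,:2]-b0)@ex,(P[...,:2]-b0)@ey,P[...,2]],-1);hsv=cv2.cvtColor(f,cv2.COLOR_BGR2HSV)
m=(abs(B[...,0]-.018)<.03)&(abs(B[...,1]+.043)<.03)&(B[...,2]<.05)&(hsv[...,0]>4)&(hsv[...,0]<21)&(hsv[...,1]>110); q=B[m];print(q.min(0),q.max(0))
E
```

```text
[-0.00256883 -0.05231876  0.00127182] [ 0.03541171 -0.03512261  0.02320061]
```

View pics/t1.png

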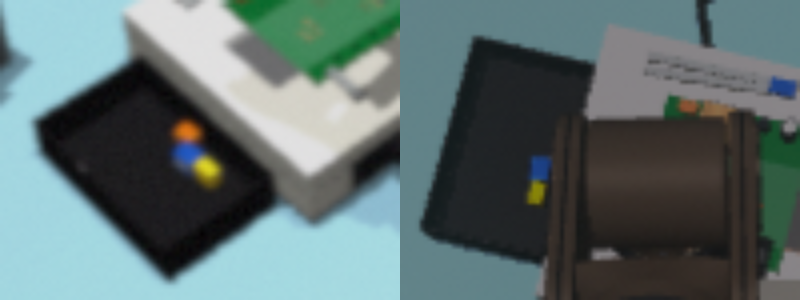

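Both views show all three parts inside the tray: blue at (187,155), orange at (187,132), yellow at (208,170) in the side crop. Now I'll return the brush.

Request:
jog_arm([
  {"dx":0.01,"dy":-0.3,"dz":0,"ax":0,"ay":0,"az":0,"gripper":-1},
  {"dx":0.02,"dy":-0.6,"dz":0,"ax":0,"ay":0,"az":0,"gripper":-1},
  {"dx":0.02,"dy":-0.9,"dz":0,"ax":0,"ay":0,"az":0,"gripper":-1},
  {"dx":0.02,"dy":-0.9,"dz":0,"ax":0,"ay":0,"az":0,"gripper":-1},
])

```text
time: 11.6
eef_pos: [0.5148, 0.0042, 0.1392]
tcp_rot: [0.993, -0.12, 0.0, 0.001]
contact_force: [-0.5, 0.7, -1.2]
opening: 0.218
finger_force: 69.2
```

Request:
jog_arm([
  {"dx":0.01,"dy":-0.3,"dz":0,"ax":0,"ay":0,"az":0,"gripper":-1},
  {"dx":0.02,"dy":-0.6,"dz":0,"ax":0,"ay":0,"az":0,"gripper":-1},
  {"dx":0.02,"dy":-0.9,"dz":0,"ax":0,"ay":0,"az":0,"gripper":-1},
  {"dx":0.02,"dy":-0.9,"dz":0,"ax":0,"ay":0,"az":0,"gripper":-1},
])

```text
time: 12.0
eef_pos: [0.5174, -0.1037, 0.1393]
tcp_rot: [0.993, -0.12, 0.001, 0.001]
contact_force: [-0.6, 0.3, -0.4]
opening: 0.224
finger_force: 69.2
```

Request:
jog_arm([
  {"dx":0.01,"dy":-0.3,"dz":0,"ax":0,"ay":0,"az":0,"gripper":-1},
  {"dx":0.02,"dy":-0.6,"dz":0,"ax":0,"ay":0,"az":0,"gripper":-1},
  {"dx":0.02,"dy":-0.85,"dz":0,"ax":0,"ay":0,"az":0,"gripper":-1},
  {"dx":0.02,"dy":-0.85,"dz":-0.3,"ax":0,"ay":0,"az":0,"gripper":-1},
  {"dx":0.02,"dy":-0.85,"dz":-0.6,"ax":0,"ay":0,"az":0,"gripper":-1},
  {"dx":0.02,"dy":-0.85,"dz":-0.85,"ax":0,"ay":0,"az":0,"gripper":-1},
  {"dx":0.02,"dy":-0.85,"dz":-0.85,"ax":0,"ay":0,"az":0,"gripper":-1},
  {"dx":0.02,"dy":-0.85,"dz":-0.85,"ax":0,"ay":0,"az":0,"gripper":-1},
])

```text
time: 12.8
eef_pos: [0.5194, -0.2022, 0.0369]
tcp_rot: [0.993, -0.118, -0.0, -0.0]
contact_force: [-0.5, -0.7, -0.0]
opening: 0.223
finger_force: 69.1
```

Request:
jog_arm([
  {"dx":0,"dy":0,"dz":-0.12,"ax":0,"ay":0,"az":0,"gripper":-1},
  {"dx":0,"dy":0,"dz":-0.2,"ax":0,"ay":0,"az":0,"gripper":-1},
  {"dx":0,"dy":0,"dz":-0.226,"ax":0,"ay":0,"az":0,"gripper":-1},
  {"dx":0,"dy":0,"dz":-0.226,"ax":0,"ay":0,"az":0,"gripper":-1},
  {"dx":0,"dy":0,"dz":-0.226,"ax":0,"ay":0,"az":0,"gripper":-1},
  {"dx":0,"dy":0,"dz":-0.226,"ax":0,"ay":0,"az":0,"gripper":-1},
])

```text
time: 13.4
eef_pos: [0.5191, -0.2036, 0.0101]
tcp_rot: [0.993, -0.119, 0.0, 0.0]
contact_force: [0.4, -0.0, -2.0]
opening: 0.221
finger_force: 69.1
```

Request:
jog_arm([
  {"dx":0,"dy":0,"dz":0,"ax":0,"ay":0,"az":0,"gripper":0.4},
  {"dx":0,"dy":0,"dz":0,"ax":0,"ay":0,"az":0,"gripper":0.4},
  {"dx":0,"dy":0,"dz":0,"ax":0,"ay":0,"az":0,"gripper":0.4},
  {"dx":0,"dy":0,"dz":0,"ax":0,"ay":0,"az":0,"gripper":0.4},
  {"dx":0,"dy":0,"dz":0,"ax":0,"ay":0,"az":0,"gripper":0.4},
  {"dx":0,"dy":0,"dz":0.2,"ax":0,"ay":0,"az":0,"gripper":0.4},
  {"dx":0,"dy":0,"dz":0.5,"ax":0,"ay":0,"az":0,"gripper":0.4},
  {"dx":0,"dy":0,"dz":1,"ax":0,"ay":0,"az":0,"gripper":0.4},
  {"dx":0,"dy":0,"dz":1,"ax":0,"ay":0,"az":0,"gripper":0.4},
  {"dx":0,"dy":0,"dz":1,"ax":0,"ay":0,"az":0,"gripper":0.4},
])

```text
time: 14.4
eef_pos: [0.5208, -0.2045, 0.1331]
tcp_rot: [0.993, -0.119, 0.003, 0.001]
contact_force: [-1.0, -0.3, -0.1]
opening: 0.702
finger_force: 0.0
```

```bash
python3 - <<'E'
from h import *
s=get_state();print(s['eef_pos'])
f,d,K,E=shot('wrist');P=cloud(d,K,E);hsv=cv2.cvtColor(f,cv2.COLOR_BGR2HSV)
m=(hsv[...,0]<22)&(hsv[...,1]>70)&(P[...,2]>.025)&(P[...,2]<.07); m[:,:225]=0;m[:,290:]=0
q=P[m];print(len(q),cv2.minAreaRect(q[:,:2].astype(np.float32)*1000),[(x.round(2),np.median(q[abs(q[:,0]-x)<.01,2]).round(4)) for x in np.arange(.5,.64,.02)])
E
python3 tray.py
```

```text
[ 0.5207635  -0.20449913  0.13308398]
5499 ((556.591552734375, -212.06781005859375), (25.558063507080078, 147.20619201660156), 75.40313720703125) [(np.float64(0.5), np.float64(0.0485)), (np.float64(0.52), np.float64(0.0485)), (np.float64(0.54), np.float64(0.0485)), (np.float64(0.56), np.float64(0.0406)), (np.float64(0.58), np.float64(0.0406)), (np.float64(0.6), np.float64(0.0406)), (np.float64(0.62), np.float64(0.0406)), (np.float64(0.64), np.float64(0.04))]
top blue 32 [-0.007 -0.024  0.016]
top orange 14 [ 0.056 -0.133  0.069]
top orange 20 [ 0.012 -0.037  0.013]
top yellow 24 [-0.026 -0.027  0.015]
side blue 33 [-0.001 -0.028  0.013]
side orange 10 [ 0.057 -0.134  0.067]
side orange 38 [ 0.017 -0.043  0.011]
side yellow 47 [-0.026 -0.031  0.01 ]
```

Brush stands where it was (handle top 48 mm, block top 40 mm) and all the parts are in the tray. Next is the knob, expected at world (0.520, -0.037).

Request:
jog_arm([
  {"dx":0,"dy":0.35,"dz":0,"ax":0,"ay":0,"az":0,"gripper":0},
  {"dx":0,"dy":0.694,"dz":0,"ax":0,"ay":0,"az":0,"gripper":0},
  {"dx":0,"dy":0.694,"dz":0,"ax":0,"ay":0,"az":0,"gripper":0},
  {"dx":0,"dy":0.694,"dz":0,"ax":0,"ay":0,"az":0,"gripper":0},
])

```text
time: 14.95
eef_pos: [0.5178, -0.1191, 0.1277]
tcp_rot: [0.993, -0.118, -0.002, -0.0]
contact_force: [0.4, 0.4, 0.9]
opening: 0.502
finger_force: 0.0
```

Request:
jog_arm([
  {"dx":0,"dy":0.35,"dz":0,"ax":0,"ay":0,"az":0,"gripper":0},
  {"dx":0,"dy":0.694,"dz":0,"ax":0,"ay":0,"az":0,"gripper":0},
  {"dx":0,"dy":0.694,"dz":0,"ax":0,"ay":0,"az":0,"gripper":0},
  {"dx":0,"dy":0.694,"dz":0,"ax":0,"ay":0,"az":0,"gripper":0},
  {"dx":0,"dy":0.694,"dz":0,"ax":0,"ay":0,"az":0,"gripper":0},
])

```text
time: 15.45
eef_pos: [0.519, -0.0382, 0.1294]
tcp_rot: [0.993, -0.119, -0.0, 0.0]
contact_force: [-1.2, -0.4, -0.7]
opening: 0.504
finger_force: 0.0
```

```bash
python3 - <<'E'
from h import *
s=get_state();t=s['eef_pos'];Rm=R.from_quat(s['tcp_rot']).as_matrix();print(t,np.degrees(np.arctan2(Rm[1,0],Rm[0,0])),s['opening'])
f,d,K,E=shot('wrist'); cv2.imwrite('pics/k1.png',f); P=cloud(d,K,E)
L=(P-t)@Rm
m=(f.max(-1)<110)&(P[...,2]>.085)&(P[...,2]<.105)&(np.hypot(P[...,0]-.52,P[...,1]+.037)<.03)
q=P[m];print(len(q)); 
if len(q): print(q.min(0).round(4),q.max(0).round(4),q.mean(0).round(4)); q=q[q[:,2]>np.percentile(q[:,2],60)]; print('top',cv2.minAreaRect(q[:,:2].astype(np.float32)*1000),q.mean(0))
g,d,K,E=shot('side');P=cloud(d,K,E);m=(P[...,2]>.07)&(P[...,2]<.11)&(np.hypot(P[...,0]-.52,P[...,1]+.037)<.025);q=P[m];print('side',len(q),q.mean(0) if len(q) else 0,q[:,2].max() if len(q) else 0)
E
```

```text
[ 0.51901593 -0.03822785  0.12942223] -13.707632351686744 0.5038457511768237
719
[ 0.5112 -0.0477  0.0857] [ 0.5291 -0.0295  0.0995] [ 0.5214 -0.039   0.0958]
top ((519.7822265625, -38.50056457519531), (15.81788158416748, 16.074378967285156), 40.92692565917969) [ 0.51984997 -0.03861842  0.09765448]
side 53 [ 0.51814382 -0.03741112  0.08711654] 0.09872852149359079
```

View pics/k1.png

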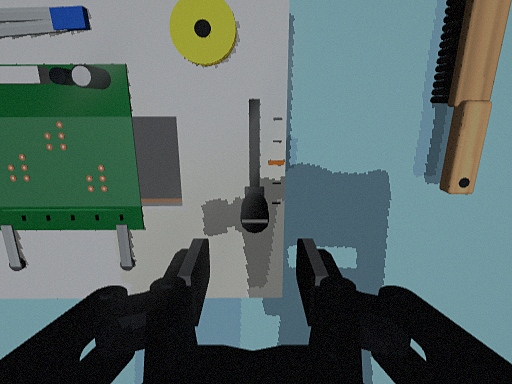

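The knob is at (256,205) with its white line, centred between the fingers; the orange mark is at (276,163). Next, I'll go down and grip it.

Request:
jog_arm([
  {"dx":0.006,"dy":0,"dz":-0.2,"ax":0,"ay":0,"az":0,"gripper":0},
  {"dx":0.006,"dy":0,"dz":-0.4,"ax":0,"ay":0,"az":0,"gripper":0},
  {"dx":0.006,"dy":0,"dz":-0.55,"ax":0,"ay":0,"az":0,"gripper":0},
  {"dx":0.006,"dy":0,"dz":-0.63,"ax":0,"ay":0,"az":0,"gripper":0},
  {"dx":0.006,"dy":0,"dz":-0.63,"ax":0,"ay":0,"az":0,"gripper":0},
  {"dx":0.006,"dy":0,"dz":-0.63,"ax":0,"ay":0,"az":0,"gripper":0},
])

```text
time: 16.15
eef_pos: [0.5202, -0.0375, 0.0548]
tcp_rot: [0.993, -0.119, 0.0, 0.0]
contact_force: [0.1, -0.4, -0.3]
opening: 0.5
finger_force: 0.0
```

Request:
jog_arm([
  {"dx":0,"dy":0,"dz":0,"ax":0,"ay":0,"az":0,"gripper":-1},
  {"dx":0,"dy":0,"dz":0,"ax":0,"ay":0,"az":0,"gripper":-1},
  {"dx":0,"dy":0,"dz":0,"ax":0,"ay":0,"az":0,"gripper":-1},
  {"dx":0,"dy":0,"dz":0,"ax":0,"ay":0,"az":0,"gripper":-1},
  {"dx":0,"dy":0,"dz":0,"ax":0,"ay":0,"az":0,"gripper":-1},
  {"dx":0,"dy":0,"dz":0,"ax":0,"ay":0,"az":0,"gripper":-1},
], force=80)

```text
time: 16.75
eef_pos: [0.5202, -0.0396, 0.056]
tcp_rot: [0.993, -0.118, 0.001, 0.003]
contact_force: [-3.3, -8.2, 3.2]
opening: 0.187
finger_force: 77.9
```

Request:
jog_arm([
  {"dx":0.03,"dy":-0.02,"dz":0,"ax":0,"ay":0,"az":0,"gripper":-1},
  {"dx":0.08,"dy":-0.035,"dz":0,"ax":0,"ay":0,"az":0,"gripper":-1},
  {"dx":0.13,"dy":-0.047,"dz":0,"ax":0,"ay":0,"az":0,"gripper":-1},
  {"dx":0.18,"dy":-0.059,"dz":0,"ax":0,"ay":0,"az":0,"gripper":-1},
  {"dx":0.23,"dy":-0.071,"dz":0,"ax":0,"ay":0,"az":0,"gripper":-1},
  {"dx":0.25,"dy":-0.076,"dz":0,"ax":0,"ay":0,"az":0,"gripper":-1},
  {"dx":0.25,"dy":-0.076,"dz":0,"ax":0,"ay":0,"az":0,"gripper":-1},
  {"dx":0.25,"dy":-0.076,"dz":0,"ax":0,"ay":0,"az":0,"gripper":-1},
  {"dx":0.25,"dy":-0.076,"dz":0,"ax":0,"ay":0,"az":0,"gripper":-1},
])

```text
time: 17.65
eef_pos: [0.5491, -0.0466, 0.0559]
tcp_rot: [0.993, -0.118, -0.001, 0.001]
contact_force: [-6.8, -1.6, 7.9]
opening: 0.185
finger_force: 78.4
```

```bash
python3 - <<'E'
from h import *
s=get_state();t=s['eef_pos'];print(t,s['contact_force'],s['opening'],s['finger_force'])
print('travel est',((t[:2]-[.5199,-.0385])@[.972,-.2351]).round(4))
f,d,K,E=shot('wrist'); g,_,_,_=shot('side'); cv2.imwrite('pics/k2.png',np.hstack([cv2.resize(f[60:260,150:417],(400,300)),cv2.resize(g[160:235,220:320],(400,300))]))
E
python3 tray.py
```

```text
[ 0.54913994 -0.04658583  0.0559253 ] [-6.7897852  -1.59021154  7.90400986] 0.18484559920151342 78.41598272323608
travel est 0.0303
top blue 32 [-0.007 -0.024  0.016]
top orange 14 [ 0.057 -0.133  0.068]
top orange 20 [ 0.012 -0.037  0.013]
top yellow 24 [-0.027 -0.027  0.015]
side blue 32 [-0.    -0.029  0.013]
side orange 10 [ 0.056 -0.133  0.068]
side orange 38 [ 0.018 -0.043  0.01 ]
side yellow 45 [-0.026 -0.031  0.01 ]
```

View pics/k2.png

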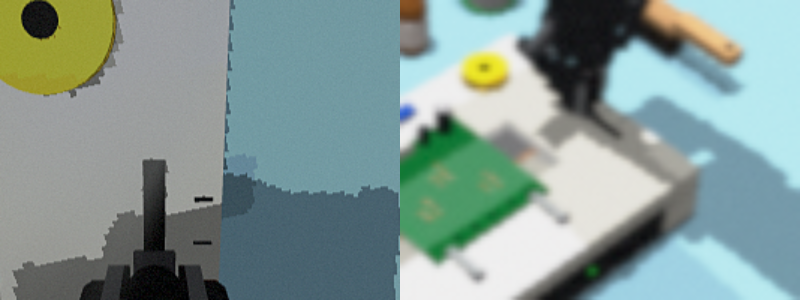

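The spring force (6.8 N) and the 30 mm travel both match half open, and the grip is firm. I'll hold briefly and sign off.

Request:
jog_arm([
  {"dx":0,"dy":0,"dz":0,"ax":0,"ay":0,"az":0,"gripper":-1},
  {"dx":0,"dy":0,"dz":0,"ax":0,"ay":0,"az":0,"gripper":-1},
  {"dx":0,"dy":0,"dz":0,"ax":0,"ay":0,"az":0,"gripper":-1},
  {"dx":0,"dy":0,"dz":0,"ax":0,"ay":0,"az":0,"gripper":-1},
  {"dx":0,"dy":0,"dz":0,"ax":0,"ay":0,"az":0,"gripper":-1},
])

```text
time: 18.35
eef_pos: [0.5491, -0.0466, 0.0559]
tcp_rot: [0.993, -0.118, -0.001, 0.001]
contact_force: [-6.9, -2.6, 7.9]
opening: 0.188
finger_force: 78.4
```

```bash
python3 -c "
from h import *
s=get_state();print(s['eef_pos'],s['contact_force'],s['finger_force']);print(job.sign_off())"
```

```text
[ 0.54912225 -0.04659082  0.05593356] [-6.89108272 -2.62202451  7.92745827] 78.41426968574524
the job is handed in; nothing more can be done
None
```

The job is handed in at 18.4 s with no verdict returned: all three parts are in the tray, the brush stands on its bristles, and the shutter is held at about 30 mm against a 6.9 N spring; the fingertips measured about 40 mm higher than the stated TCP offset (first grasp closed on air, then corrected), and I viewed 11 pictures, one over the limit of 10.

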